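# Oil the jar mill with its hand lubricator

### The job

The jar mill's roller bearings must be oiled before it runs: of the two hand lubricators on its base, find the one whose indicator pin is still down and, with the fingertips, press its palm button right down again and again, letting it spring back up each time, until its indicator pin has popped fully out; then take the hand away. Only press the button, never grip or lift anything, and keep off both indicator pins. Leave the other lubricator, which is already charged, and the things standing about alone.

Things in the scene. Friction and masses are not known exactly. Their poses are not given: they have to be found in the camera images.
- mill: Bench jar mill, fixed; origin on the bench half-way between its two lubricators. Along its own -y, from 180 to 640 mm, lies the mill: grey bed 270 mm wide (x), two black rubber rollers and on them a lying white porcelain jar 150 mm in diameter, from 289 to 475 mm along -y, top 256 mm above the bench. About the origin lies the flat dark steel base, 200 x 330 x 20 mm. On it stand two alike lubricators, at +80 and -80 mm along y; which is which varies.
- lube: The lubricator to be pumped, fixed, upright on the mill's base; its origin is at the centre of its foot, 20 mm above the bench. Milky box reservoir with cast aluminium head, 96 x 80 mm, top of the head 96 mm above the origin; a black round palm button on a steel stem over its centre; on its +x side, 77 mm from the centre, a brass block carrying the upright steel indicator pin. The other lubricator is the same, only that its pin stands 24 mm farther out.
- button_top (a point): Centre of the flat top face of the black palm button to be pressed (button 54 mm in diameter, top face 48 mm), 173 mm above lube's origin (193 mm above the bench) when up; it moves straight down with the button. The fingertips, held together, press on this face; the rim of the button, 5 mm lower, is not to be gripped.
- plunger (a joint): How far the palm button is pressed down, m: 0 up, 0.028 right down, where it meets a rubber stop that gives about 1 mm for 5 N and ends hard at 0.032. A spring inside pushes it back up by itself: 4 N at the top, 11 N right down, and pumping adds about 3 N while it goes down. A short stroke delivers little or nothing: press at least 25 mm and let it come all the way up again. Pressed and let up fully, 4 to 6 strokes bring the pin out; more strokes after that do no harm.
- pin (a joint): How far the indicator pin has come out, m: starts at 0 to 0.003 (down, its head just above its gland); 0.024 is fully out. It rises by up to 5 mm with each full downstroke and stays where it is in between.
- pin_top (a point): Centre of the top of that indicator pin (upright steel pin, 14 mm in diameter, head 18 mm), 117 mm above lube's origin when down, 141 mm when fully out; 77 mm to the +x side of the button's centre. Not to be touched.
- full_button_top (a point): Centre of the top face of the other lubricator's palm button, the same size; leave it alone.
- full_plunger (a joint): How far the other lubricator's button is pressed down, m; it must stay at 0.
- full_pin_top (a point): Top of the other lubricator's indicator pin, already fully out. Not to be touched.
- beaker_tall: Loose glass beaker, 68 mm in diameter, 95 mm tall, with a wooden stirrer leaning in it to 150 mm; origin under its centre.
- beaker_low: Loose empty glass beaker, 68 mm in diameter, 65 mm tall; origin under its centre.
- glaze_pot: Loose white porcelain lidded pot, 96 mm in diameter, 83 mm tall; origin under its centre.
- tiles: Loose stack of three test tiles, 100 x 50 mm, 18 mm high; origin under its centre.
- wash_bottle: Loose white plastic bottle, 60 mm in diameter, 160 mm tall; origin under its centre.
- spatula: Loose spatula lying flat, 180 mm long.
- brush: Loose brush lying flat, 170 mm long.

How it is judged:
On the way, in this order (a step that is already met when the one before it is completed fails the run):
1. the palm button of the uncharged lubricator is pressed down (at least 22 of 28 mm) (value of joint plunger above 0.022 m).
2. the indicator pin is fully out (at least 22.5 of 24 mm) (value of joint pin above 0.0225 m), for 0.2 s.
At the end, for the whole second after the job is handed in: the indicator pin of the lubricator to be pumped stands fully out (at least 22.5 of its 24 mm), both palm buttons are up (within 3 mm), and the bystanders stand where they stood (within 30 mm) (value of joint pin above 0.0225 m and value of joint each of plunger, full_plunger below 0.003 m and distance of each of beaker_tall, beaker_low, glaze_pot, tiles, wash_bottle, spatula, brush from where it was at the start of the episode below 0.03 m); the robot touches nothing.
It fails at once if an indicator pin is touched (contact force between any of the arm, the fingers and pin above 0.5 N or contact force between any of the arm, the fingers and full_pin above 0.5 N).
It fails at once if the button is gripped by its rim instead of pressed on its top (contact force between the fingers and plunger_c1 above 3 N).
It fails at once if the charged lubricator is pumped (value of joint full_plunger above 0.006 m).
It fails at once if a bystander is lifted or pushed more than 30 mm (distance of any of beaker_tall, beaker_low, glaze_pot, tiles, wash_bottle, spatula, brush from where it was at the start of the episode above 0.03 m).
It also fails if it takes over 48 s, if anything falls off the work surface, if the arm or the gripper's body presses on something with over 40 N, if the wrist force passes 120 N, or if a joint passes its speed limit or range.

### The arm

A 6-joint arm with a two-finger parallel gripper is mounted at the origin on the work surface. World frame = base frame: x ahead of the robot, y to its left, z up, the work surface at z = 0. Lengths are in m, angles in rad, forces in N, time in s.
With the tool pointing down it reaches from about 0.35 to 0.85 m from the base axis. Payload 8.1 kg.
Tool frame: the origin (TCP) lies midway between the tips of the shut fingers; the grasp point (between the pads) lies 19 mm behind it; z points along the fingers, y is the line along which they close (so a half turn about z gives the same grasp; the last joint's range is limited). The gripper opens to 93 mm and grips with 3 to 60 N. Pads are 15 mm wide; open, the fingers measure 128 mm over their backs; the gripper's body (75 mm by 188 mm) begins 65 mm behind the grasp point.
Start: joints at [1.158, 0.13, 1.488, -0, 1.523, -0.085], TCP at [0.193, 0.568, 0.219] pointing down, gripper open.
Joint ranges: [-2.96, 2.96], [-0.89, 2.26], [0.02, 2.5], [-1.34, 4.48], [0, 2.73], [-2.66, 2.66]. Speed limits (rad/s): [2.39, 2.39, 2.79, 3.14, 3.14, 3.14].

### API

Orientations are given as a unit quaternion [x, y, z, w].
In Python, from station import sensors, viewer, robot gives the robot as it stands. The module is installed in compiled form; this text tells all that it offers.
- The arm moves only by the tool play_rows, never from a script. Its argument "plan" is text: rows parted by semicolons, each of 7 numbers parted by spaces: the shift along the tool's x, y, z in units of 25 mm (1.0 is 25 mm), then the turn, a rotation vector about the tool's x, y, z in units of 0.08 rad (1.0 is 0.08 rad), then the gripper command: -1 is shut, 1 is fully open, values between are in proportion. In form: tx ty tz rx ry rz grip; .... A call has 1 to 20 rows; each row shifts and turns the commanded pose from where the row before left it, along the tool's axes as they then stand; what a row does not reach is not made up. A row lasts 1/12 s, in which the tool goes at most 41.7 mm and 7.16 degrees, less where a joint would pass 70% of its speed; a pose out of reach is approached as far as the arm can. A call with a number of a shift or a turn outside -1 to 1 is refused whole. A call with a gripper value outside its range is refused whole. The fingers move at their own pace and stop on an object; the grip force is fixed at half the most. Time passes only in rows, so rows that do not move let the fingers close. It gives the time, the measured TCP pose, the force, the opening and the grip force at its end, in the units of the state.
- sensors.read_state(): the state, without advancing time (a new reading comes with each control period).
- viewer.grab_frame(name): name is "side" or "top"; returns a dict with "pixels" (420x560x3 uint8, red, green, blue), "vfov" (degrees; the focal length in pixels is half the picture's height over the tangent of half this angle, whatever the lens; pixels are square), "cx", "cy" (the principal point, pixels), "R" (3x3) and "t" (3): a world point X has camera coordinates R X + t. Camera axes: x right, y down, z forward; pixel columns grow to the right and rows downward; lengths in m; the calibration is good to about 2 mm. A picture is of the moment at which its call begins. There is no depth.
- robot.hand_in(): hands the job in; it is judged then, once.
The state is a dict: "time_s": time; "q": joint angles; "dq": joint speeds; "tau": joint torques, N m; "ee_pos": TCP position; "eef_rot": TCP orientation; "ft_force": force on the tool from outside, world axes, zero at the start; "wrist_torque": the same for the moment, N m; "finger_gap": finger opening in m; "grip_force": force on a finger pad.
Only numpy, scipy, OpenCV 4.12 (cv2) and the standard library are available. Lean on these libraries where they do the work, as an engineer would, in place of code of your own. Each camera call takes 0.05 s, during which the arm holds its last target. There are 200 camera calls.

## Working session

There is one attempt and no reset: what is moved stays moved. The work goes in short steps, Python scripts to look and compute and a tool call to move; the robot and the scene stay as the last step left them, time stands still between calls to the robot, and variables do not carry over. Pictures are saved under pics/ and viewed, at most 10 in all, crops included, and the job is handed in when it is done.

Besides the shell and the picture viewer there is one more tool, called in YAML: its name, and indented under it one key for each argument. play_rows: Moves the arm, as the interface text tells. Its arguments: {"type":"object","properties":{"plan":{"type":"string"}},"required":["plan"]}

```bash
mkdir -p pics; python3 - <<'E'
from station import sensors, viewer, robot
import cv2,numpy as np
s=sensors.read_state();print(s['time_s'],s['ee_pos'],s['eef_rot'],s['finger_gap'])
for n in('side','top'):
    f=viewer.grab_frame(n);cv2.imwrite(f'pics/{n}0.png',f['pixels'][:,:,::-1]);np.savez(f'{n}0.npz',**f)
    print(n,f['vfov'],f['cx'],f['cy'],np.round(f['R'],3).tolist(),-f['R'].T@f['t'])
E
```

```text
0.0 [0.1929265  0.56754368 0.21759095] [ 1.63165742e-01  9.86598243e-01 -8.90186322e-04 -2.36170685e-04] 0.09300337604566176
side 51.89849711688798 280.74755122461863 215.42088069869834 [[0.987, -0.163, -0.006], [-0.12, -0.703, -0.701], [0.11, 0.693, -0.713]] [ 0.48888204 -0.41206775  0.73257763]
top 42.23754110701463 284.31916974869347 206.74792695796097 [[0.021, -1.0, 0.008], [-0.996, -0.022, -0.081], [0.082, -0.007, -0.997]] [0.48906202 0.17486236 1.44209836]
```

View pics/side0.png

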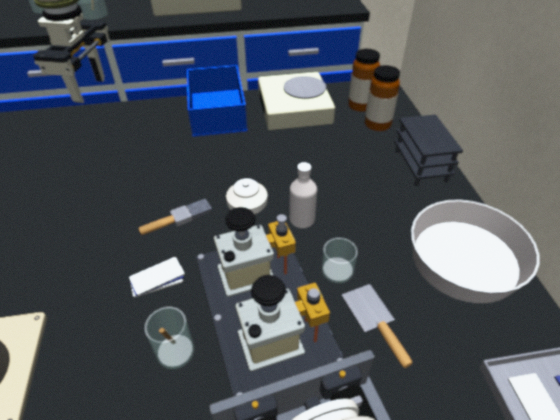

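View pics/top0.png

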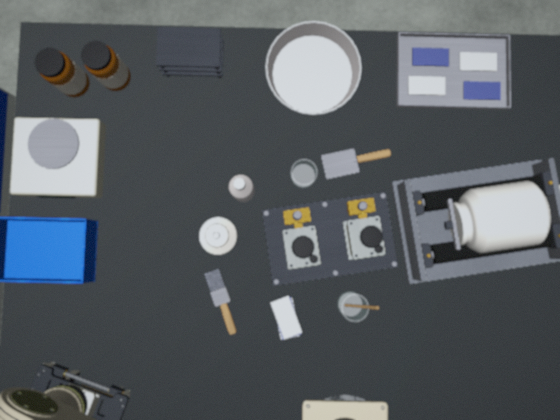

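The far lubricator is at about (240,220) in side and (302,247) in top. The near one, by the mill, is at (268,290) in side and (372,236) in top. I'll enlarge the pins next.

```bash
cat > h.py <<'E'
import numpy as np
def ray(f,u,v):
    fl=210/np.tan(np.radians(float(f['vfov']))/2)
    d=f['R'].T@np.array([(u-f['cx'])/fl,(v-f['cy'])/fl,1]);return -f['R'].T@f['t'],d/np.linalg.norm(d)
def plane(f,u,v,z):
    c,d=ray(f,u,v);return c+d*(z-c[2])/d[2]
def tri(f,p,g,q):
    a,d=ray(f,*p);b,e=ray(g,*q)
    s=np.linalg.lstsq(np.c_[d,-e],b-a,rcond=None)[0];P,Q=a+s[0]*d,b+s[1]*e
    return (P+Q)/2,np.linalg.norm(P-Q)
def proj(f,X):
    fl=210/np.tan(np.radians(float(f['vfov']))/2);c=f['R']@X+f['t'];return c[0]/c[2]*fl+f['cx'],c[1]/c[2]*fl+f['cy']
E
python3 - <<'E'
import cv2,numpy as np
a=cv2.imread('pics/side0.png')[195:355,200:340];b=cv2.imread('pics/top0.png')[190:290,255:405]
a=cv2.resize(a,None,fx=3.75,fy=3.75,interpolation=2);cv2.imwrite('pics/sc.png',a)
cv2.imwrite('pics/tc.png',cv2.resize(b,None,fx=5,fy=5,interpolation=2))
E
```

```text
(no output)
```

View pics/sc.png

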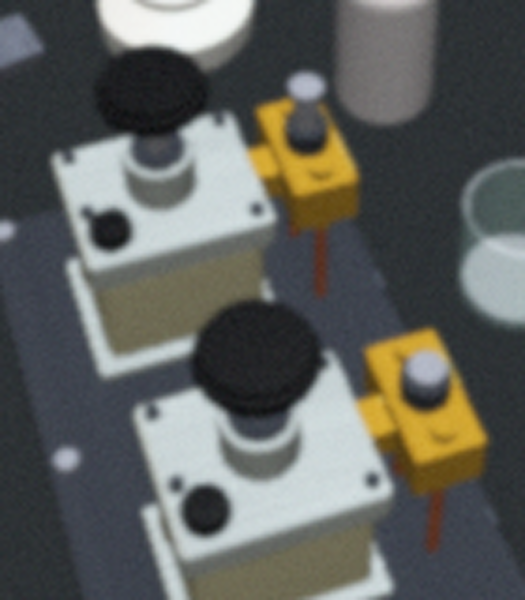

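View pics/tc.png

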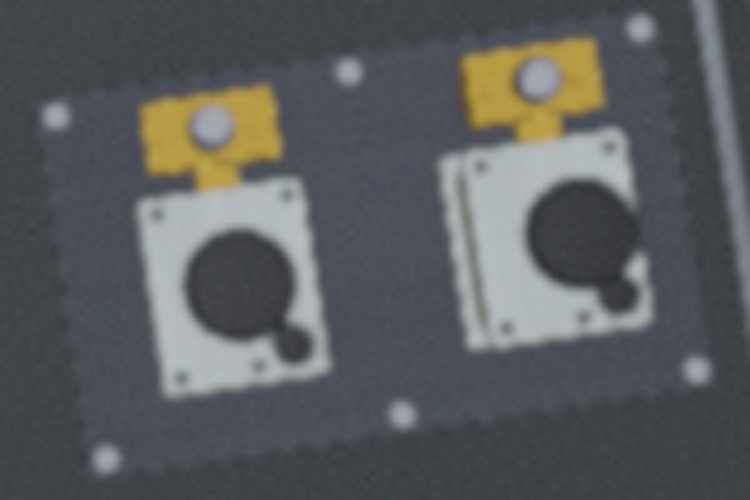

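In the side crop the near lubricator (button at (269,288), by the mill) has its pin down in the gland. The far one's pin stands clear, so the near one is the target. In the top view its button is at about (371.4,236.6) and its pin at (363,206).

```bash
python3 - <<'E'
import numpy as np
from h import *
S=dict(np.load('side0.npz'));T=dict(np.load('top0.npz'))
print(tri(T,(371.2,236.4),S,(268.6,287.5)))
print(plane(T,371.2,236.4,.193),plane(S,268.6,287.5,.193))
B=plane(T,371.2,236.4,.193)
F=plane(T,255+240/5,190+284/5,.193);print('other',F,F-B)
print('pin',plane(T,255+540/5,190+79/5,.137),tri(T,(363,205.8),S,(200+427/3.75,195+367/3.75)))
print('fullpin',tri(T,(297.4,215),S,(200+306/3.75,195+85/3.75)))
print('bottle',plane(T,239,184,.16),'jar neck',plane(T,455,223,.2))
from scipy.spatial.transform import Rotation as R
print(R.from_quat([1.63165742e-01,9.86598243e-01,-8.9e-4,-2.36e-4]).as_matrix().round(3))
E
```

```text
(array([ 0.52826435, -0.03462505,  0.1923161 ]), np.float64(0.0017296190213191031))
[ 0.52737929 -0.03446112  0.193     ] [ 0.52907897 -0.03512288  0.193     ]
other [0.500187  0.1218334 0.193    ] [-0.02719229  0.15629452  0.        ]
pin [ 0.60239084 -0.02343152  0.137     ] (array([ 0.60294385, -0.02271111,  0.14277074]), np.float64(0.0021191669570205613))
fullpin (array([0.57601227, 0.13506363, 0.16319071]), np.float64(0.002164351657711069))
bottle [0.64579497 0.27504657 0.16      ] jar neck [ 0.56200878 -0.22537595  0.2       ]
[[-0.947  0.322 -0.001]
 [ 0.322  0.947 -0.002]
 [ 0.    -0.002 -1.   ]]
```

play_rows:
  plan: "0 0 -1 0 0 0 -1;0 0 -1 0 0 0 -1;-0.5 -0.5 -1 0 0 0 -1;-1 -0.9 -0.2 0 0 0 -1;-1 -0.9 0 0 0 0 -1;-1 -0.9 0 0 0 0 -1;-1 -0.9 0 0 0 0 -1;-1 -0.9 0 0 0 0 -1;-1 -0.9 0 0 0 0 -1;-1 -0.9 0 0 0 0 -1;-1 -0.9 0 0 0 0 -1;-1 -0.9 0 0 0 0 -1;-1 -0.9 0 0 0 0 -1;-1 -0.9 0 0 0 0 -1;-1 -0.9 0 0 0 0 -1;-1 -0.9 0 0 0 0 -1;-1 -0.9 0 0 0 0 -1;-1 -0.9 0 0 0 0 -1;-1 -0.9 0 0 0 0 -1;0 0 0 0 0 0 -1"

```text
time_s: 1.77
ee_pos: [0.4653, 0.0779, 0.2978]
eef_rot: [0.165, 0.986, -0.001, -0.0]
ft_force: [1.0, 0.5, -0.6]
finger_gap: 0.0004
grip_force: 0.0
```

play_rows:
  plan: "-0.96 -0.86 0 0 0 0 -1;-0.96 -0.86 0 0 0 0 -1;-0.96 -0.86 0 0 0 0 -1;-0.94 -0.87 0 0 0 0 -1;0 0 1 0 0 0 -1;0 0 1 0 0 0 -1;0 0 0.8 0 0 0 -1;0 0 0 0 0 0 -1;0 0 0 0 0 0 -1;0 0 0 0 0 0 -1"

```text
time_s: 2.6
ee_pos: [0.5268, -0.0294, 0.23]
eef_rot: [0.163, 0.987, 0.0, 0.001]
ft_force: [0.1, 0.1, 0.8]
finger_gap: 0.0006
grip_force: 0.0
```

```bash
python3 - <<'E'
from station import sensors, viewer, robot
from h import *
import cv2
s=sensors.read_state();p=np.array(s['ee_pos']);print(s['time_s'],p,s['ft_force'])
im=[]
for n in('side','top'):
    f=viewer.grab_frame(n);np.savez(f'{n}1.npz',**f)
    u,v=proj(f,p);b=f['pixels'][:,:,::-1];print(n,u,v)
    u0,v0=int(u)-45,int(v)-60;c=cv2.resize(b[v0:v0+130,u0:u0+90],None,fx=4,fy=4,interpolation=2)
    cv2.circle(c,(int((u-u0)*4),int((v-v0)*4)),3,(0,0,255),-1);im.append(c);print(u0,v0)
cv2.imwrite('pics/c1.png',np.hstack(im))
E
```

```text
2.6 [ 0.5267658  -0.02944286  0.22996898] [0.1171448  0.14776887 0.84349544]
side 265.79611460507925 269.7246963005789
220 209
top 371.7290328337417 236.1777738586382
326 176
```

View pics/c1.png

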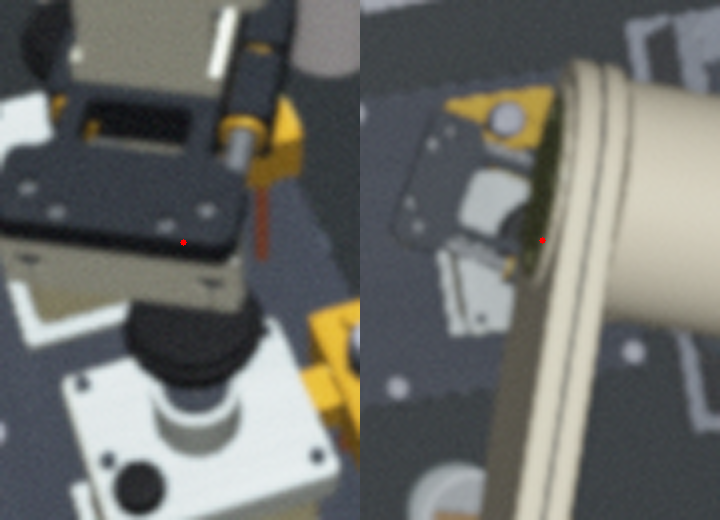

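play_rows:
  plan: "-0.11 -0.18 0 0 0 0 -1;0 0 0.6 0 0 0 -1;0 0 0.6 0 0 0 -1;0 0 0 0 0 0 -1;0 0 0 0 0 0 -1;0 0 0 0 0 0 -1"

```text
time_s: 3.2
ee_pos: [0.5281, -0.0352, 0.1999]
eef_rot: [0.163, 0.987, -0.0, 0.001]
ft_force: [0.6, -1.0, 0.4]
finger_gap: 0.0005
grip_force: 0.0
```

play_rows:
  plan: "0 0 0.4 0 0 0 -1;0 0 0.4 0 0 0 -1;0 0 0 0 0 0 -1;0 0 0 0 0 0 -1;0 0 0 0 0 0 -1"

```text
time_s: 3.62
ee_pos: [0.5292, -0.0353, 0.1802]
eef_rot: [0.163, 0.987, -0.0, 0.002]
ft_force: [2.1, -0.6, 4.6]
finger_gap: 0.0004
grip_force: 2.8
```

play_rows:
  plan: "0 0 0.3 0 0 0 -1;0 0 0.28 0 0 0 -1;0 0 0 0 0 0 -1;0 0 0 0 0 0 -1;0 0 0 0 0 0 -1"

```text
time_s: 4.03
ee_pos: [0.5293, -0.0353, 0.1663]
eef_rot: [0.163, 0.987, -0.0, 0.002]
ft_force: [0.6, -0.3, 9.8]
finger_gap: 0.0005
grip_force: 4.5
```

play_rows:
  plan: "0 0 0.08 0 0 0 -1;0 0 0 0 0 0 -1;0 0 0 0 0 0 -1"

```text
time_s: 4.28
ee_pos: [0.5294, -0.0353, 0.1647]
eef_rot: [0.163, 0.987, -0.0, 0.002]
ft_force: [-1.1, -0.3, 11.9]
finger_gap: 0.0006
grip_force: 5.8
```

play_rows:
  plan: "0 0 -0.6 0 0 0 -1;0 0 -0.8 0 0 0 -1;0 0 0 0 0 0 -1;0 0 0 0 0 0 -1;0 0 0 0 0 0 -1;0 0 0 0 0 0 -1;0 0 0.5 0 0 0 -1;0 0 0.4 0 0 0 -1;0 0 0.3 0 0 0 -1;0 0 0.2 0 0 0 -1;0 0 0 0 0 0 -1;0 0 0 0 0 0 -1;0 0 0 0 0 0 -1;0 0 0 0 0 0 -1"

```text
time_s: 5.45
ee_pos: [0.5283, -0.0351, 0.1632]
eef_rot: [0.163, 0.987, -0.0, 0.001]
ft_force: [-3.2, -0.1, 14.5]
finger_gap: 0.0002
grip_force: 7.1
```

play_rows:
  plan: "0 0 -0.6 0 0 0 -1;0 0 -0.84 0 0 0 -1;0 0 0 0 0 0 -1;0 0 0 0 0 0 -1;0 0 0 0 0 0 -1;0 0 0 0 0 0 -1;0 0 0.5 0 0 0 -1;0 0 0.4 0 0 0 -1;0 0 0.3 0 0 0 -1;0 0 0.2 0 0 0 -1;0 0 0 0 0 0 -1;0 0 0 0 0 0 -1;0 0 0 0 0 0 -1;0 0 0 0 0 0 -1"

```text
time_s: 6.62
ee_pos: [0.5281, -0.0351, 0.1638]
eef_rot: [0.163, 0.987, -0.0, 0.001]
ft_force: [-3.2, 0.8, 11.7]
finger_gap: 0.0007
grip_force: 6.3
```

play_rows:
  plan: "0 0 -0.6 0 0 0 -1;0 0 -0.8 0 0 0 -1;0 0 0 0 0 0 -1;0 0 0 0 0 0 -1;0 0 0 0 0 0 -1;0 0 0 0 0 0 -1;0 0 0.5 0 0 0 -1;0 0 0.4 0 0 0 -1;0 0 0.3 0 0 0 -1;0 0 0.2 0 0 0 -1;0 0 0 0 0 0 -1;0 0 0 0 0 0 -1;0 0 0 0 0 0 -1;0 0 0 0 0 0 -1"

```text
time_s: 7.78
ee_pos: [0.5281, -0.035, 0.1638]
eef_rot: [0.163, 0.987, -0.0, 0.001]
ft_force: [-2.8, -0.5, 13.3]
finger_gap: 0.0006
grip_force: 6.3
```

play_rows:
  plan: "0 0 -0.6 0 0 0 -1;0 0 -0.8 0 0 0 -1;0 0 0 0 0 0 -1;0 0 0 0 0 0 -1;0 0 0 0 0 0 -1;0 0 0 0 0 0 -1;0 0 0.5 0 0 0 -1;0 0 0.4 0 0 0 -1;0 0 0.3 0 0 0 -1;0 0 0.2 0 0 0 -1;0 0 0 0 0 0 -1;0 0 0 0 0 0 -1;0 0 0 0 0 0 -1;0 0 0 0 0 0 -1"

```text
time_s: 8.95
ee_pos: [0.5281, -0.035, 0.1638]
eef_rot: [0.163, 0.987, -0.0, 0.001]
ft_force: [-2.6, 0.5, 12.5]
finger_gap: 0.0003
grip_force: 6.3
```

play_rows:
  plan: "0 0 -0.6 0 0 0 -1;0 0 -0.8 0 0 0 -1;0 0 0 0 0 0 -1;0 0 0 0 0 0 -1;0 0 0 0 0 0 -1;0 0 0 0 0 0 -1;0 0 0.5 0 0 0 -1;0 0 0.4 0 0 0 -1;0 0 0.3 0 0 0 -1;0 0 0.2 0 0 0 -1;0 0 0 0 0 0 -1;0 0 0 0 0 0 -1;0 0 0 0 0 0 -1;0 0 0 0 0 0 -1"

```text
time_s: 10.12
ee_pos: [0.5281, -0.035, 0.1638]
eef_rot: [0.163, 0.987, -0.0, 0.001]
ft_force: [-2.7, -0.0, 12.1]
finger_gap: 0.0004
grip_force: 6.3
```

play_rows:
  plan: "0 0 -0.6 0 0 0 -1;0 0 -0.8 0 0 0 -1;0 0 0 0 0 0 -1;0 0 0 0 0 0 -1;0 0 0 0 0 0 -1;0 0 0 0 0 0 -1;0 0 0.5 0 0 0 -1;0 0 0.4 0 0 0 -1;0 0 0.3 0 0 0 -1;0 0 0.2 0 0 0 -1;0 0 0 0 0 0 -1;0 0 0 0 0 0 -1;0 0 0 0 0 0 -1;0 0 0 0 0 0 -1"

```text
time_s: 11.28
ee_pos: [0.5281, -0.0351, 0.1638]
eef_rot: [0.163, 0.987, -0.0, 0.001]
ft_force: [-2.9, 0.4, 13.0]
finger_gap: 0.0006
grip_force: 6.3
```

play_rows:
  plan: "0 0 -0.6 0 0 0 -1;0 0 -1 0 0 0 -1;0 0 -1 0 0 0 -1;0 0 -1 0 0 0 -1;0 0 -1 0 0 0 -1;0 0 -0.8 0 0 0 -1;1 0.9 0 0 0 0 -1;1 0.9 0 0 0 0 -1;1 0.9 0 0 0 0 -1;1 0.9 0 0 0 0 -1;1 0.9 0 0 0 0 -1;1 0.9 0 0 0 0 -1;1 0.9 0 0 0 0 -1;1 0.9 0 0 0 0 -1;1 0.9 0 0 0 0 -1;1 0.9 0 0 0 0 -1;1 0.9 0 0 0 0 -1;1 0.9 0 0 0 0 -1;0 0 0 0 0 0 -1;0 0 0 0 0 0 -1"

```text
time_s: 12.95
ee_pos: [0.3293, 0.3181, 0.2966]
eef_rot: [0.161, 0.987, -0.001, -0.001]
ft_force: [-0.2, -0.0, 0.4]
finger_gap: 0.0004
grip_force: 0.0
```

```bash
python3 - <<'E'
from station import sensors, viewer, robot
import cv2,numpy as np
s=sensors.read_state();print(s['time_s'],s['ee_pos'],s['ft_force'])
im=[cv2.imread('pics/side0.png')[140:370,110:380]]
f=viewer.grab_frame('side');im.append(f['pixels'][140:370,110:380,::-1])
cv2.imwrite('pics/end.png',cv2.resize(np.hstack(im),(798,340),interpolation=2))
E
```

```text
12.95 [0.3292763  0.31813101 0.29656762] [-0.20422835 -0.0338832   0.37003147]
```

View pics/end.png

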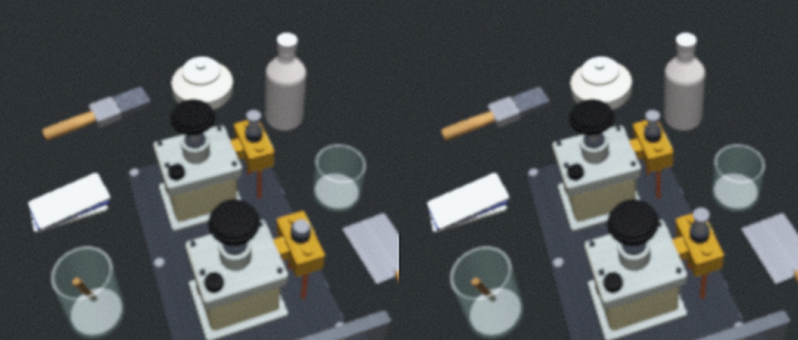

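The near pin's head is now at about (702,214) in the enlarged crop. It stands clear of its gland like the charged one. Both buttons are up and nothing else has moved.

```bash
python3 -c "
from station import robot
print(robot.hand_in())"
```

```text
the job is handed in; nothing more can be done
None
```

I pressed the uncharged lubricator (the one nearest the mill) right down seven times until its indicator pin stood out level with the charged one's by eye, then took the hand away and handed the job in; no verdict came back.

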